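Rock test of a sawn half core with a straightedge

TASK

Pick up the steel straightedge by its black grip and set it down, without dropping it, centred lengthwise along the sawn face of the grey-green half core in the blue cradle, and let go. Then press its yellow end down until the bar rocks over to that side, come off it, and press its blue end down until it rocks over the other way. Leave the straightedge lying centred along the face.

Things in the scene. Friction and masses are not known exactly. Their poses are not given: they have to be found in the camera images.
- edge_grip (a point): Centre of the black grip block (22 wide x 60 long x 48 mm tall) on the middle of the loose steel straightedge (bar 240 x 30 x 8 mm, 0.4 kg, flat on the table). Point is half-way up the block, 32 mm above the bar's underside. y axis: along the bar to the yellow end; x: across the bar, the way to close on the block; z up.
- yellow_end (a point): Where to press the straightedge's yellow-painted end: on the bar's top, 98 mm from its middle, centre of the 44 mm patch. Axes as edge_grip. With its middle on the core's raised band the bar lies level; 1 to 3 N here tips it, this point sinking about 7 mm until the bar meets the core's rim; it tips back when let go.
- blue_end (a point): The same point on the blue-painted end, 98 mm from the bar's middle the other way; it behaves the same. Axes as edge_grip.
- core_face (a point): Middle of the upward sawn face (140 x 85 mm) of the grey-green half core, fixed in a blue cradle. The saw left a flat raised band, 40 mm along the core, 84 mm across, 5 mm proud; the point is on its top, 63 mm above the table. y axis: along the core, x across, z up. The reddish half core in a yellow cradle is a bystander.

How it is judged:
By the outcome, as a careful person would: the job done as asked, in the order asked, and still so for the second after the job is handed in, with the robot touching nothing.
It also fails if it takes over 58 s, if anything falls off the work surface, if the arm or the gripper's body presses on something with over 40 N, if the wrist force passes 120 N, or if a joint passes its speed limit or range.

ROBOT

A 6-joint arm with a two-finger parallel gripper is mounted at the origin on the work surface. World frame = base frame: x ahead of the robot, y to its left, z up, the work surface at z = 0. Lengths are in m, angles in rad, forces in N, time in s.
With the tool pointing down it reaches from about 0.325 to 0.85 m from the base axis. Payload 15.5 kg.
Tool frame: the origin (TCP) lies midway between the tips of the shut fingers; the grasp point (between the pads) lies 19 mm behind it; x points along the fingers, y is the direction in which the jaws open and shut, and the axes are right-handed (so a half turn about x gives the same grasp; the last joint's range is limited). The gripper opens to 91 mm and grips with 3 to 60 N. Pads are 32 mm wide; open, the fingers measure 118 mm over their backs; the gripper's body (76 mm by 178 mm) begins 60 mm behind the grasp point.
Start: joints at [1.181, 0.494, 1.345, -0, 1.302, -0.096], TCP at [0.182, 0.598, 0.214] pointing down, gripper open.
Joint ranges: [-2.91, 2.91], [-0.82, 2.16], [0.22, 2.67], [-1.22, 4.37], [0.12, 2.79], [-3.08, 3.08]. Speed limits (rad/s): [1.89, 1.89, 2.57, 3.01, 3.01, 3.01].

INTERFACE

Orientations are given as [roll, pitch, yaw] about the fixed x, y, z axes, in that order (R = Rz(yaw) Ry(pitch) Rx(roll)).
In Python, from station import robot gives the robot as it stands.
- The arm moves only by the shell command python3 -m handwheel 'ROWS' [FORCE]. ROWS is JSON, a list of rows, each an object with "jaw": the opening, from 0 (shut) to 1 (fully open); "dp": the shift along the tool's x, y, z in cm, a list of three; "delta_rot": the turn, a rotation vector about the tool's x, y, z in degrees, a list of three. In form: [{"jaw": jaw, "dp": [tx, ty, tz], "delta_rot": [rx, ry, rz]}, ...]. A call has 1 to 10 rows; each row shifts and turns the commanded pose from where the row before left it, along the tool's axes as they then stand; what a row does not reach is not made up. A row lasts 1/8 s, in which the tool goes at most 62.5 mm and 10.7 degrees, less where a joint would pass 70% of its speed; a pose out of reach is approached as far as the arm can. A call with a gripper value outside its range is refused whole. The fingers move at their own pace and stop on an object; FORCE is the grip in N (left out, the last holds). Time passes only in rows, so rows that do not move let the fingers close. It gives the time, the measured TCP pose, the force and the opening at its end, in the units of the state.
- robot.read_state(): the state, without advancing time (a new reading comes with each control period).
- robot.get_image(name): name is "scene" or "top"; returns the picture (400x640x3 uint8, red, green, blue); there is no depth.
- robot.get_calibration(name): a dict with "fx", "fy", "cx", "cy" (pixels), "view" (4x4, takes a point from world to camera coordinates). Camera axes: x right, y down, z forward; pixel columns grow to the right and rows downward; lengths in m; the calibration is good to about 2 mm. A picture is of the moment at which its call begins. get_calibration takes no time and is no camera call.
- robot.finish_job(): hands the job in, once; it reports no verdict.
The state is a dict: "time_s": time; "qpos": joint angles; "qvel": joint speeds; "tau": joint torques, N m; "ee_pos": TCP position; "tcp_rot": TCP orientation; "contact_force": force on the tool from outside, world axes, zero at the start; "moment": the same for the moment, N m; "gripper_width": finger opening in m.
Only numpy, scipy, OpenCV 4.12 (cv2) and the standard library are available. Lean on these libraries where they do the work, as an engineer would, in place of code of your own. Each camera call takes 0.05 s, during which the arm holds its last target.

## Working session

There is one attempt and no reset: what is moved stays moved. The work goes in short steps, Python scripts to look and compute and a shell command to move; the robot and the scene stay as the last step left them, time stands still between calls to the robot, and variables do not carry over. Pictures are saved under pics/ and viewed, and the job is handed in when it is done.

```bash
mkdir -p pics; ls
python3 - <<'E'
from station import robot
import cv2,json
s=robot.read_state()
print({k:(v if not hasattr(v,'tolist') else v.tolist()) for k,v in s.items()})
for n in("scene","top"):
    cv2.imwrite(f"pics/{n}0.png",robot.get_image(n)[:,:,::-1]); c=robot.get_calibration(n); print(n,c)
E
```

```text
pics
{'time_s': 0.0, 'qpos': [1.1804963040833651, 0.4941659247374437, 1.346120459828077, -9.125228068852693e-06, 1.3024673642789493, -0.09547459516958197], 'qvel': [-0.0017121016848819829, 4.840031314072849e-05, -0.0009698912999643169, 0.0007573078243176272, 0.001435221750508872, -0.0009483372839574125], 'tau': [0.0019225865980843082, -87.8847885131836, -38.1858229637146, 0.07088156417012215, 0.0532029673922807, -9.910658491207869e-05], 'ee_pos': [0.1814539768662133, 0.5977004088961563, 0.2133525992468389], 'tcp_rot': [-1.6586955719748564, 1.5696351982135042, -1.9535185751231035], 'contact_force': [0.20734066854362432, -0.0021872346479180557, 0.5646273242825781], 'moment': [-0.00273268726648829, 0.049274008971012195, -0.03130562641573792], 'gripper_width': 0.09163883796315885}
scene {'fx': 457.281253709014, 'fy': 457.281253709014, 'cx': 311.2281263957211, 'cy': 198.6238372825727, 'view': array([[ 0.69936789,  0.7147211 ,  0.00763489, -0.38562637],
       [ 0.43134641, -0.41351497, -0.80183891, -0.19536254],
       [-0.56993405,  0.56407367, -0.59749148,  1.18359349],
       [ 0.        ,  0.        ,  0.        ,  1.        ]])}
top {'fx': 394.16471478801327, 'fy': 394.16471478801327, 'cx': 312.42280934464054, 'cy': 194.1250809903159, 'view': array([[-0.0181348 , -0.99980151,  0.00824992,  0.01167936],
       [-0.99139594,  0.01691128, -0.1298002 ,  0.57210209],
       [ 0.12963492, -0.01053284, -0.99150585,  0.79079798],
       [ 0.        ,  0.        ,  0.        ,  1.        ]])}
```

View pics/scene0.png

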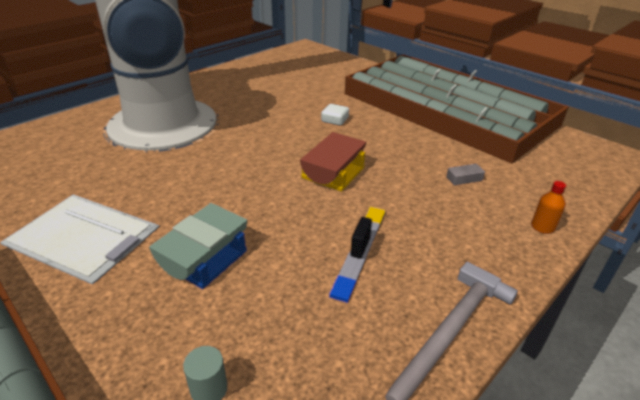

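View pics/top0.png

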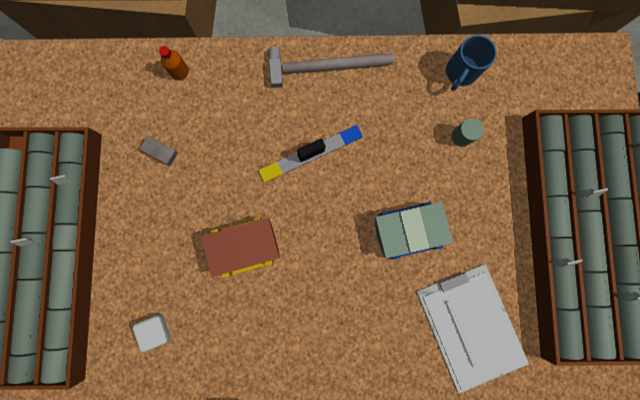

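The bar is at about (311,152) in the top view, yellow end lower left and blue end upper right. The green core is at (413,230). I'll enlarge both.

Run:
```python
import cv2
a=cv2.imread("pics/top0.png")
cv2.imwrite("pics/t_bar.png",cv2.resize(a[115:190,250:370],None,fx=6,fy=6,interpolation=cv2.INTER_CUBIC))
cv2.imwrite("pics/t_core.png",cv2.resize(a[195:265,365:465],None,fx=7,fy=7,interpolation=cv2.INTER_CUBIC))
b=cv2.imread("pics/scene0.png")
cv2.imwrite("pics/s_core.png",cv2.resize(b[195:290,145:255],None,fx=6,fy=6,interpolation=cv2.INTER_CUBIC))
```

```text
(no output)
```

View pics/t_bar.png

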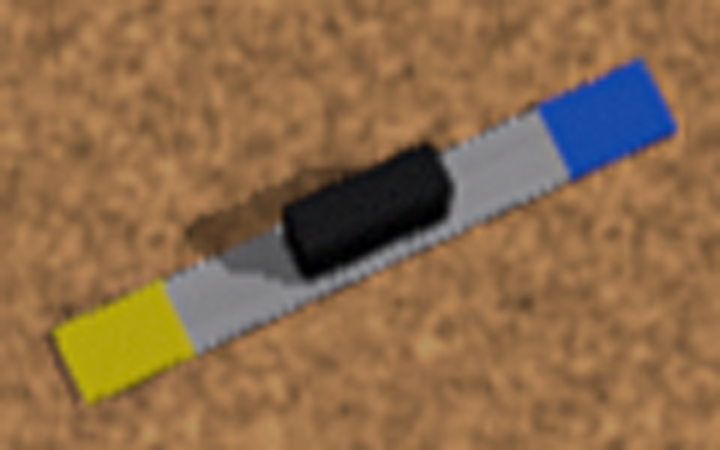

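View pics/t_core.png

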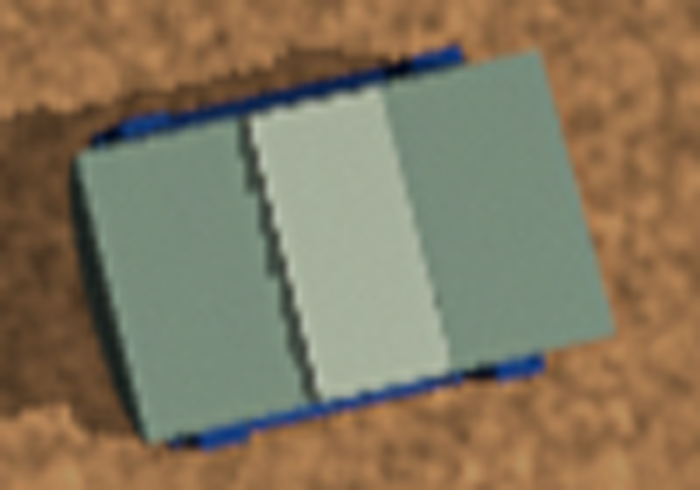

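View pics/s_core.png

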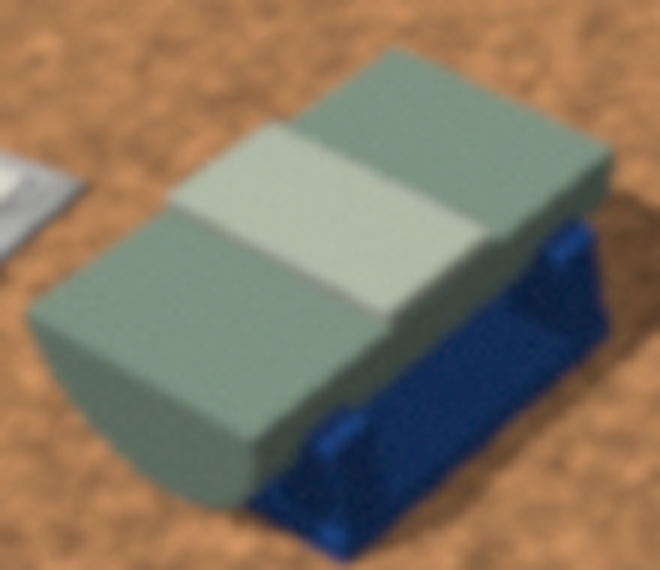

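```bash
cat > h.py <<'E'
import numpy as np
from station import robot
def unproj(n,uv,z):
    c=robot.get_calibration(n);V=np.array(c['view']);R,t=V[:3,:3],V[:3,3]
    o=-R.T@t; out=[]
    for (u,v) in uv:
        d=R.T@np.array([(u-c['cx'])/c['fx'],(v-c['cy'])/c['fy'],1.])
        out.append(o+d*(z-o[2])/d[2])
    return np.array(out)
def proj(n,p):
    c=robot.get_calibration(n);V=np.array(c['view']);q=(V[:3,:3]@np.array(p).T).T+V[:3,3]
    return np.c_[c['fx']*q[:,0]/q[:,2]+c['cx'],c['fy']*q[:,1]/q[:,2]+c['cy']]
def crop(pts,s,off): return [((x+.5)/s-.5+off[0],(y+.5)/s-.5+off[1]) for x,y in pts]
def rect(P,name):
    # P order: a,b (end1), c,d(end2) as quad
    print(name,'ctr',P.mean(0).round(4),'sides mm',[round(1e3*np.linalg.norm(P[i]-P[(i+1)%4]),1) for i in range(4)],
     'edge dirs deg',[round(np.degrees(np.arctan2(*(P[(i+1)%4]-P[i])[[1,0]])),1) for i in range(4)])
E
python3 - <<'E'
from h import *
import cv2
rect(unproj('top',crop([(53,330),(90,403),(677,128),(640,60)],6,(250,115)),.008),'bar')
rect(unproj('top',crop([(77,157),(540,50),(615,328),(150,442)],7,(365,195)),.058),'face top')
rect(unproj('top',crop([(250,117),(382,88),(450,368),(318,402)],7,(365,195)),.063),'band top')
rect(unproj('scene',crop([(28,315),(395,48),(612,152),(250,440)],6,(145,195)),.058),'face sc')
rect(unproj('scene',crop([(170,200),(272,122),(490,238),(388,315)],6,(145,195)),.063),'band sc')
b=cv2.imread("pics/scene0.png")
cv2.imwrite("pics/s_bar.png",cv2.resize(b[200:305,320:395],None,fx=5.5,fy=5.5,interpolation=cv2.INTER_CUBIC))
# grip top center (z .056)
rect(unproj('top',crop([(285,207),(305,275),(447,215),(432,147)],6,(250,115)),.056),'grip')
E
```

```text
bar ctr [0.6681 0.0031 0.008 ] sides mm [np.float64(30.4), np.float64(239.0), np.float64(29.2), np.float64(239.0)] edge dirs deg [np.float64(-153.7), np.float64(-65.4), np.float64(26.2), np.float64(114.3)]
face top ctr [ 0.494  -0.2029  0.058 ] sides mm [np.float64(139.9), np.float64(82.8), np.float64(139.2), np.float64(84.1)] edge dirs deg [np.float64(-78.1), np.float64(-168.3), np.float64(102.5), np.float64(12.2)]
band top ctr [ 0.4939 -0.2026  0.063 ] sides mm [np.float64(39.5), np.float64(82.2), np.float64(39.4), np.float64(83.4)] edge dirs deg [np.float64(-78.7), np.float64(-169.3), np.float64(103.1), np.float64(10.8)]
face sc ctr [ 0.4959 -0.2031  0.058 ] sides mm [np.float64(139.6), np.float64(85.0), np.float64(138.2), np.float64(82.0)] edge dirs deg [np.float64(102.7), np.float64(11.1), np.float64(-78.6), np.float64(-167.9)]
band sc ctr [ 0.4967 -0.2034  0.063 ] sides mm [np.float64(40.1), np.float64(85.2), np.float64(37.8), np.float64(81.9)] edge dirs deg [np.float64(104.6), np.float64(10.1), np.float64(-80.1), np.float64(-168.3)]
grip ctr [0.6631 0.0035 0.056 ] sides mm [np.float64(25.1), np.float64(53.6), np.float64(24.8), np.float64(55.5)] edge dirs deg [np.float64(-164.7), np.float64(-67.6), np.float64(10.9), np.float64(111.8)]
```

View pics/s_bar.png

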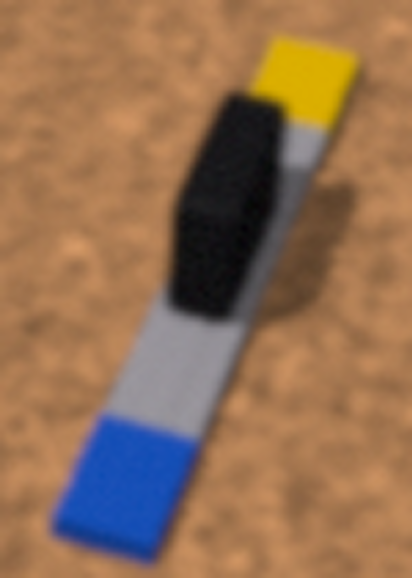

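```bash
cat >> h.py <<'E'
from scipy.spatial.transform import Rotation as Ro
def go(pos,ydir_deg):
    """report turn then shift needed: tool x down, tool y at yaw ydir (or +180)"""
    s=robot.read_state();R=Ro.from_euler('xyz',s['tcp_rot'])
    best=None
    for a in (ydir_deg,ydir_deg+180):
        y=np.array([np.cos(np.radians(a)),np.sin(np.radians(a)),0]);x=np.array([0,0,-1.])
        T=Ro.from_matrix(np.c_[x,y,np.cross(x,y)])
        r=(R.inv()*T).as_rotvec(degrees=True)
        if best is None or np.linalg.norm(r)<np.linalg.norm(best[0]): best=(r,T)
    d=np.array(pos)-s['ee_pos']
    print('t',round(s['time_s'],3),'tcp',np.round(s['ee_pos'],4),'q6',round(s['qpos'][5],2),'F',np.round(s['contact_force'],1),'w',round(s['gripper_width'],4))
    print('turn deg (tool)',best[0].round(1),'then shift cm (tool)',(best[1].inv().apply(d)*100).round(2))
    print('shift without turning',(R.inv().apply(d)*100).round(2))
E
python3 - <<'E'
from h import *
rect(unproj('scene',crop([(358,55),(272,38),(55,523),(155,550)],5.5,(320,200)),.008),'bar sc')
go([.668,.003,.15],24.4)
E
```

```text
bar sc ctr [0.6693 0.0035 0.008 ] sides mm [np.float64(30.9), np.float64(240.9), np.float64(29.4), np.float64(241.6)] edge dirs deg [np.float64(-152.3), np.float64(-64.9), np.float64(26.3), np.float64(114.8)]
t 0.1 tcp [0.1815 0.5977 0.2134] q6 -0.1 F [-0.1 -0.5 -0.5] w 0.0915
turn deg (tool) [48.7  0.   0.1] then shift cm (tool) [ 6.34 19.74 74.26]
shift without turning [  6.38 -42.76  63.84]
```

```bash
python3 -m handwheel '[{"jaw":1,"dp":[0,0,0],"delta_rot":[8,0,0]},{"jaw":1,"dp":[0,0,0],"delta_rot":[8,0,0]},{"jaw":1,"dp":[0,0,0],"delta_rot":[8,0,0]},{"jaw":1,"dp":[0,0,0],"delta_rot":[8,0,0]},{"jaw":1,"dp":[0,0,0],"delta_rot":[8,0,0]},{"jaw":1,"dp":[0,0,0],"delta_rot":[8.7,0,0]},{"jaw":1,"dp":[0,1.3,5],"delta_rot":[0,0,0]},{"jaw":1,"dp":[0,1.3,5],"delta_rot":[0,0,0]},{"jaw":1,"dp":[0,1.3,5],"delta_rot":[0,0,0]},{"jaw":1,"dp":[0,1.3,5],"delta_rot":[0,0,0]}]' 30
python3 -m handwheel '[{"jaw":1,"dp":[0,1.3,5],"delta_rot":[0,0,0]},{"jaw":1,"dp":[0,1.3,5],"delta_rot":[0,0,0]},{"jaw":1,"dp":[0,1.3,5],"delta_rot":[0,0,0]},{"jaw":1,"dp":[0,1.3,5],"delta_rot":[0,0,0]},{"jaw":1,"dp":[0,1.3,5],"delta_rot":[0,0,0]},{"jaw":1,"dp":[0,1.3,5],"delta_rot":[0,0,0]},{"jaw":1,"dp":[0,1.3,5],"delta_rot":[0,0,0]},{"jaw":1,"dp":[0,1.3,5],"delta_rot":[0,0,0]},{"jaw":1,"dp":[0,1.3,4],"delta_rot":[0,0,0]},{"jaw":1,"dp":[0,0,0],"delta_rot":[0,0,0]}]'
python3 - <<'E'
from h import *
go([.6687,.0033,.1],24.5)
E
```

```text
time_s: 1.35
ee_pos: [0.3123, 0.436, 0.2137]
tcp_rot: [-0.975, 1.57, -2.12]
contact_force: [0.7, -0.5, -0.6]
gripper_width: 0.0914
time_s: 2.6
ee_pos: [0.6014, 0.0828, 0.2133]
tcp_rot: [-0.444, 1.57, -1.592]
contact_force: [0.7, 1.5, 0.6]
gripper_width: 0.0914
t 2.6 tcp [0.6014 0.0828 0.2133] q6 -0.38 F [0.7 1.5 0.6] w 0.0914
turn deg (tool) [-0.3  0.   0. ] then shift cm (tool) [11.33  2.82 10.02]
shift without turning [11.34  2.87 10.  ]
```

```bash
python3 -m handwheel '[{"jaw":1,"dp":[1.5,1,4],"delta_rot":[-0.3,0,0]},{"jaw":1,"dp":[2.5,1,4],"delta_rot":[0,0,0]},{"jaw":1,"dp":[3,0.8,2],"delta_rot":[0,0,0]},{"jaw":1,"dp":[3,0,0],"delta_rot":[0,0,0]},{"jaw":1,"dp":[0,0,0],"delta_rot":[0,0,0]},{"jaw":1,"dp":[0,0,0],"delta_rot":[0,0,0]}]'
python3 - <<'E'
from h import *
go([.6687,.0033,.016],24.5)
import cv2
for n in("scene","top"):
    cv2.imwrite(f"pics/{n}1.png",robot.get_image(n)[:,:,::-1])
E
```

```text
time_s: 3.35
ee_pos: [0.6672, 0.0064, 0.1151]
tcp_rot: [1.125, 1.57, -0.013]
contact_force: [0.8, -0.0, -0.0]
gripper_width: 0.091
t 3.35 tcp [0.6672 0.0064 0.1151] q6 -0.51 F [ 0.8 -0.  -0. ] w 0.091
turn deg (tool) [ 0.2  0.  -0. ] then shift cm (tool) [9.91 0.01 0.34]
shift without turning [ 9.91 -0.    0.34]
```

View pics/scene1.png

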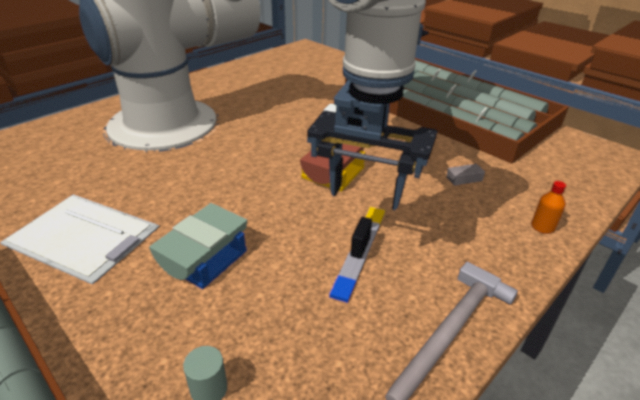

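The fingers at (337,185) and (399,200) straddle the grip at (361,238). I'll descend and close.

```bash
python3 -m handwheel '[{"jaw":1,"dp":[2.5,0,0.34],"delta_rot":[0,0,0]},{"jaw":1,"dp":[2.5,0,0],"delta_rot":[0,0,0]},{"jaw":1,"dp":[2.5,0,0],"delta_rot":[0,0,0]},{"jaw":1,"dp":[1.5,0,0],"delta_rot":[0,0,0]},{"jaw":1,"dp":[0.9,0,0],"delta_rot":[0,0,0]},{"jaw":1,"dp":[0,0,0],"delta_rot":[0,0,0]},{"jaw":1,"dp":[0,0,0],"delta_rot":[0,0,0]}]'
python3 - <<'E'
from h import *
go([.6687,.0033,.016],24.5)
import cv2
for n in("scene",):
    cv2.imwrite(f"pics/{n}2.png",cv2.resize(robot.get_image(n)[100:310,250:490,::-1],None,fx=3,fy=3))
E
```

```text
time_s: 4.32
ee_pos: [0.669, 0.0027, 0.0158]
tcp_rot: [1.075, 1.57, -0.065]
contact_force: [0.9, 0.2, -0.6]
gripper_width: 0.0911
t 4.325 tcp [0.669  0.0027 0.0158] q6 -0.52 F [ 0.9  0.2 -0.6] w 0.0911
turn deg (tool) [ 0.2  0.  -0.1] then shift cm (tool) [-0.02 -0.   -0.07]
shift without turning [-0.02 -0.   -0.07]
```

View pics/scene2.png

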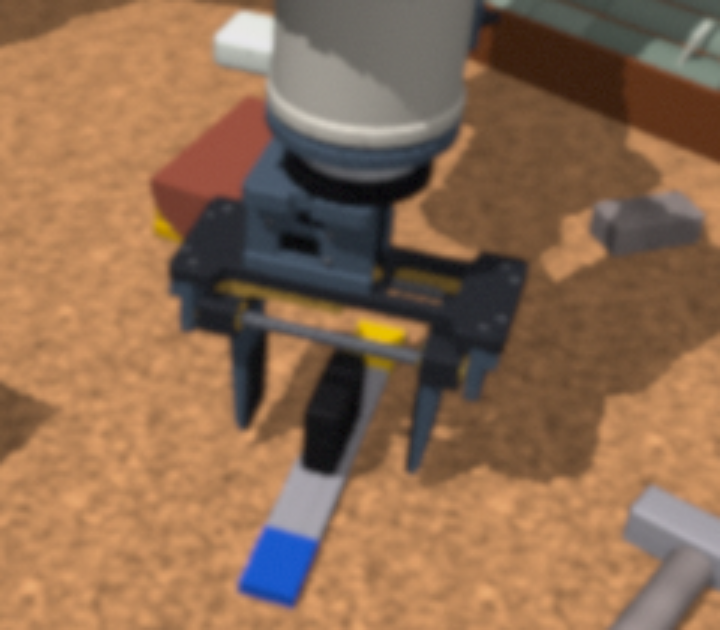

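The fingers straddle the block and stand clear of the bar. Closing with 40 N.

```bash
python3 -m handwheel '[{"jaw":0.5,"dp":[0,0,0],"delta_rot":[0,0,0]},{"jaw":0.3,"dp":[0,0,0],"delta_rot":[0,0,0]},{"jaw":0,"dp":[0,0,0],"delta_rot":[0,0,0]},{"jaw":0,"dp":[0,0,0],"delta_rot":[0,0,0]},{"jaw":0,"dp":[0,0,0],"delta_rot":[0,0,0]},{"jaw":0,"dp":[0,0,0],"delta_rot":[0,0,0]}]' 40
python3 -m handwheel '[{"jaw":0,"dp":[0,0,0],"delta_rot":[0,0,0]},{"jaw":0,"dp":[0,0,0],"delta_rot":[0,0,0]},{"jaw":0,"dp":[-0.5,0,0],"delta_rot":[0,0,0]},{"jaw":0,"dp":[-1.5,0,0],"delta_rot":[0,0,0]},{"jaw":0,"dp":[-2,0,0],"delta_rot":[0,0,0]},{"jaw":0,"dp":[-3,0,0],"delta_rot":[0,0,0]},{"jaw":0,"dp":[-3,0,0],"delta_rot":[0,0,0]},{"jaw":0,"dp":[-3,0,0],"delta_rot":[0,0,0]},{"jaw":0,"dp":[0,0,0],"delta_rot":[0,0,0]},{"jaw":0,"dp":[0,0,0],"delta_rot":[0,0,0]}]'
python3 - <<'E'
from h import *
go([.495,-.203,.13],12)
import cv2
for n in("scene","top"):
    cv2.imwrite(f"pics/{n}3.png",robot.get_image(n)[:,:,::-1])
E
```

```text
time_s: 5.12
ee_pos: [0.6685, 0.0027, 0.0149]
tcp_rot: [-1.225, 1.571, -2.365]
contact_force: [-0.8, 0.1, -0.1]
gripper_width: 0.0341
time_s: 6.38
ee_pos: [0.668, 0.0027, 0.1446]
tcp_rot: [-2.05, 1.57, 3.094]
contact_force: [0.3, -0.2, -3.9]
gripper_width: 0.022
t 6.375 tcp [0.668  0.0027 0.1446] q6 -0.52 F [ 0.3 -0.2 -3.9] w 0.022
turn deg (tool) [12.7 -0.   0. ] then shift cm (tool) [  1.46 -21.2   16.53]
shift without turning [  1.46 -24.32  11.46]
```

View pics/scene3.png

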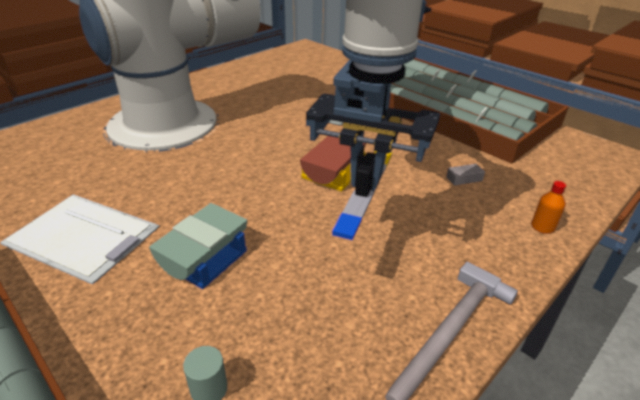

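View pics/top3.png

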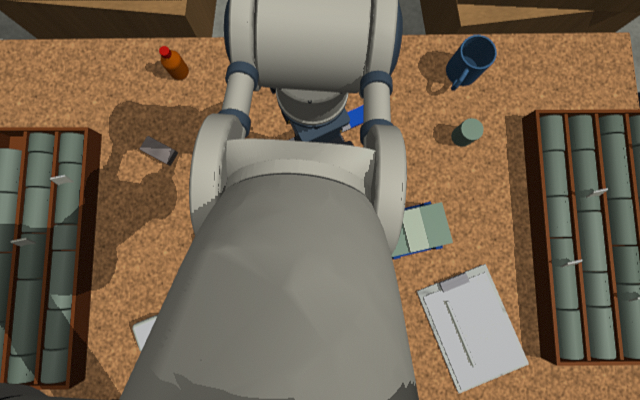

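Held: the width is 22 mm, the load 3.9 N, and the bar is level. Carrying it over to the core.

```bash
python3 -m handwheel '[{"jaw":0,"dp":[0,0,0],"delta_rot":[3,0,0]},{"jaw":0,"dp":[0,-0.6,0.5],"delta_rot":[3.7,0,0]},{"jaw":0,"dp":[0,-1.5,1.2],"delta_rot":[3,0,0]},{"jaw":0,"dp":[0,-2.5,1.9],"delta_rot":[3,0,0]},{"jaw":0,"dp":[0,-3.2,2.5],"delta_rot":[0,0,0]},{"jaw":0,"dp":[0,-3.2,2.5],"delta_rot":[0,0,0]},{"jaw":0,"dp":[0,-3.2,2.5],"delta_rot":[0,0,0]},{"jaw":0,"dp":[0,-3,2.3],"delta_rot":[0,0,0]},{"jaw":0,"dp":[0,-1.8,1.4],"delta_rot":[0,0,0]},{"jaw":0,"dp":[0,-0.8,0.6],"delta_rot":[0,0,0]}]'
python3 -m handwheel '[{"jaw":0,"dp":[0,0,0],"delta_rot":[0,0,0]},{"jaw":0,"dp":[0,0,0],"delta_rot":[0,0,0]}]'
python3 - <<'E'
from h import *
go([.495,-.203,.1],12)
import cv2
for n in("scene","top"):
    cv2.imwrite(f"pics/{n}4.png",robot.get_image(n)[:,:,::-1])
E
```

```text
time_s: 7.72
ee_pos: [0.5093, -0.1932, 0.1447]
tcp_rot: [-2.079, 1.57, 2.841]
contact_force: [-0.8, 0.4, -3.0]
gripper_width: 0.0217
time_s: 7.98
ee_pos: [0.5112, -0.1916, 0.1448]
tcp_rot: [2.223, 1.571, 0.862]
contact_force: [0.1, -0.3, -4.4]
gripper_width: 0.0217
t 7.975 tcp [ 0.5112 -0.1916  0.1448] q6 -0.68 F [ 0.1 -0.3 -4.4] w 0.0217
turn deg (tool) [ 0. -0. -0.] then shift cm (tool) [ 4.48 -1.82  0.78]
shift without turning [ 4.48 -1.82  0.78]
```

View pics/scene4.png

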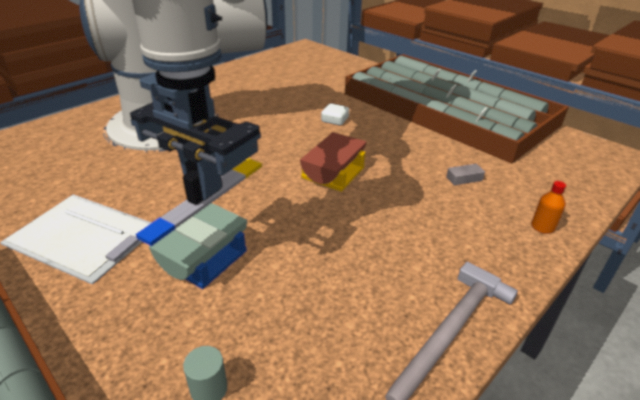

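View pics/top4.png

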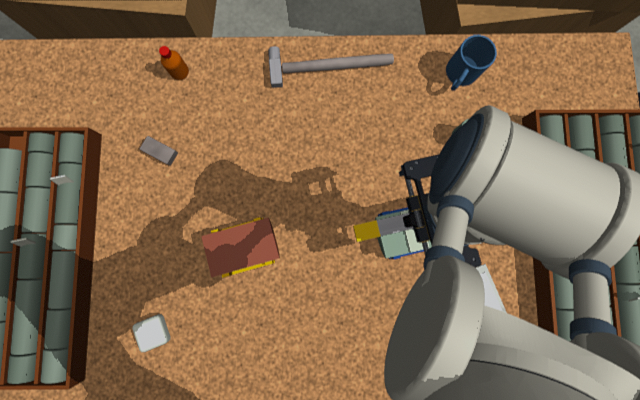

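Still held. Next I move to just above the core and check the alignment.

```bash
python3 -m handwheel '[{"jaw":0,"dp":[0,-0.8,0.3],"delta_rot":[0,0,0]},{"jaw":0,"dp":[1,-1.0,0.5],"delta_rot":[0,0,0]},{"jaw":0,"dp":[2,0,0],"delta_rot":[0,0,0]},{"jaw":0,"dp":[2,0,0],"delta_rot":[0,0,0]},{"jaw":0,"dp":[1.1,0,0],"delta_rot":[0,0,0]},{"jaw":0,"dp":[0,0,0],"delta_rot":[0,0,0]},{"jaw":0,"dp":[0,0,0],"delta_rot":[0,0,0]},{"jaw":0,"dp":[0,0,0],"delta_rot":[0,0,0]}]'
python3 - <<'E'
from h import *
go([.495,-.203,.079],12)
import cv2
a=robot.get_image('scene')[:,:,::-1]
b=robot.get_image('top')[:,:,::-1]
cv2.imwrite("pics/scene5.png",cv2.resize(a[140:290,90:260],None,fx=4,fy=4,interpolation=cv2.INTER_CUBIC))
cv2.imwrite("pics/top5.png",cv2.resize(b[180:280,340:480],None,fx=5,fy=5,interpolation=cv2.INTER_CUBIC))
E
```

```text
time_s: 9.07
ee_pos: [0.4952, -0.2038, 0.0845]
tcp_rot: [0.841, 1.57, -0.52]
contact_force: [0.1, 0.4, -4.3]
gripper_width: 0.0221
t 9.075 tcp [ 0.4952 -0.2038  0.0845] q6 -0.71 F [ 0.1  0.4 -4.3] w 0.0221
turn deg (tool) [ 0.  0. -0.] then shift cm (tool) [ 0.55 -0.   -0.09]
shift without turning [ 0.55 -0.   -0.09]
```

View pics/scene5.png

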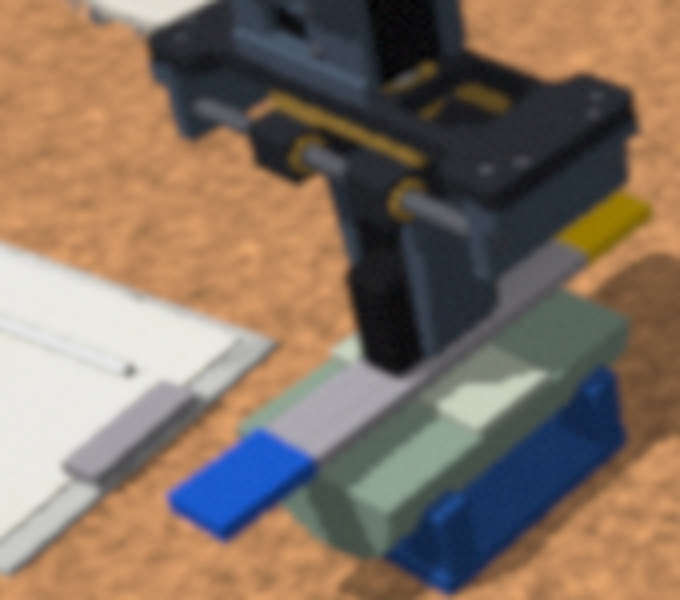

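View pics/top5.png

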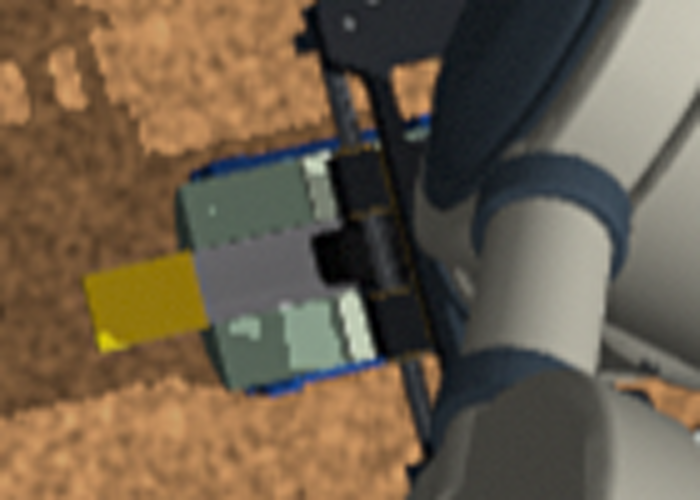

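Run:
```python
from h import *
z=.0775
Y=unproj('top',crop([(86,275),(103,352)],5,(340,180)),z)
print('Yend top',Y.mean(0))
S=unproj('scene',crop([(652,210),(617,193),(170,493),(222,525)],4,(90,140)),z); rect(S,'bar scene')
print('Yend scene',S[:2].mean(0))
a=np.radians(102);print('expected Yend',np.array([.4952,-.2038])+.12*np.array([np.cos(a),np.sin(a)]))
```

```text
Yend top [ 0.46983727 -0.08689785  0.0775    ]
bar scene ctr [ 0.499  -0.2028  0.0775] sides mm [np.float64(21.3), np.float64(236.9), np.float64(28.5), np.float64(235.6)] edge dirs deg [np.float64(-171.4), np.float64(-80.8), np.float64(11.6), np.float64(101.0)]
Yend scene [ 0.47827112 -0.08656081  0.0775    ]
expected Yend [ 0.4702506  -0.08642229]
```

The top view puts the yellow end within 1 mm of expected. In the scene view that end is partly occluded and its measured width is off, so I discount it. Lowering gently.

```bash
python3 -m handwheel '[{"jaw":0,"dp":[0.2,0,-0.08],"delta_rot":[0,0,0]},{"jaw":0,"dp":[0.2,0,0],"delta_rot":[0,0,0]},{"jaw":0,"dp":[0.1,0,0],"delta_rot":[0,0,0]},{"jaw":0,"dp":[0,0,0],"delta_rot":[0,0,0]},{"jaw":0,"dp":[0,0,0],"delta_rot":[0,0,0]}]'
python3 -m handwheel '[{"jaw":0,"dp":[0.1,0,0],"delta_rot":[0,0,0]},{"jaw":0,"dp":[0,0,0],"delta_rot":[0,0,0]},{"jaw":0,"dp":[0,0,0],"delta_rot":[0,0,0]}]'
```

```text
time_s: 9.8
ee_pos: [0.4948, -0.2029, 0.0789]
tcp_rot: [1.085, 1.571, -0.276]
contact_force: [-0.1, -0.1, -4.9]
gripper_width: 0.0217
time_s: 10.18
ee_pos: [0.4947, -0.2028, 0.0779]
tcp_rot: [-0.907, 1.571, -2.268]
contact_force: [0.3, 0.2, -4.3]
gripper_width: 0.0216
```

```bash
python3 -m handwheel '[{"jaw":0,"dp":[0.05,0,0],"delta_rot":[0,0,0]},{"jaw":0,"dp":[0,0,0],"delta_rot":[0,0,0]},{"jaw":0,"dp":[0,0,0],"delta_rot":[0,0,0]}]'
python3 -m handwheel '[{"jaw":0,"dp":[0.05,0,0],"delta_rot":[0,0,0]},{"jaw":0,"dp":[0,0,0],"delta_rot":[0,0,0]},{"jaw":0,"dp":[0,0,0],"delta_rot":[0,0,0]}]'
```

```text
time_s: 10.55
ee_pos: [0.4947, -0.2029, 0.0778]
tcp_rot: [0.761, 1.571, -0.6]
contact_force: [-2.1, 1.6, 7.0]
gripper_width: 0.0214
time_s: 10.92
ee_pos: [0.4947, -0.2029, 0.0778]
tcp_rot: [0.741, 1.57, -0.62]
contact_force: [-3.8, 2.4, 17.1]
gripper_width: 0.0221
```

```bash
python3 -m handwheel '[{"jaw":0,"dp":[-0.07,0,0],"delta_rot":[0,0,0]},{"jaw":0,"dp":[0,0,0],"delta_rot":[0,0,0]},{"jaw":0,"dp":[0,0,0],"delta_rot":[0,0,0]}]'
python3 -m handwheel '[{"jaw":0.26,"dp":[0,0,0],"delta_rot":[0,0,0]},{"jaw":0.3,"dp":[0,0,0],"delta_rot":[0,0,0]},{"jaw":0.35,"dp":[0,0,0],"delta_rot":[0,0,0]},{"jaw":0.4,"dp":[0,0,0],"delta_rot":[0,0,0]},{"jaw":0.5,"dp":[0,0,0],"delta_rot":[0,0,0]},{"jaw":0.7,"dp":[0,0,0],"delta_rot":[0,0,0]},{"jaw":0.7,"dp":[0,0,0],"delta_rot":[0,0,0]},{"jaw":0.7,"dp":[0,0,0],"delta_rot":[0,0,0]}]'
python3 - <<'E'
from h import *
import cv2
a=robot.get_image('scene')[:,:,::-1]
cv2.imwrite("pics/scene6.png",cv2.resize(a[140:290,90:260],None,fx=4,fy=4,interpolation=cv2.INTER_CUBIC))
E
```

```text
time_s: 11.3
ee_pos: [0.4948, -0.2029, 0.0779]
tcp_rot: [0.852, 1.571, -0.509]
contact_force: [-2.3, 0.7, 6.4]
gripper_width: 0.022
time_s: 12.3
ee_pos: [0.4947, -0.2029, 0.0776]
tcp_rot: [-1.084, 1.571, -2.445]
contact_force: [-0.1, 0.3, 0.8]
gripper_width: 0.0637
```

View pics/scene6.png

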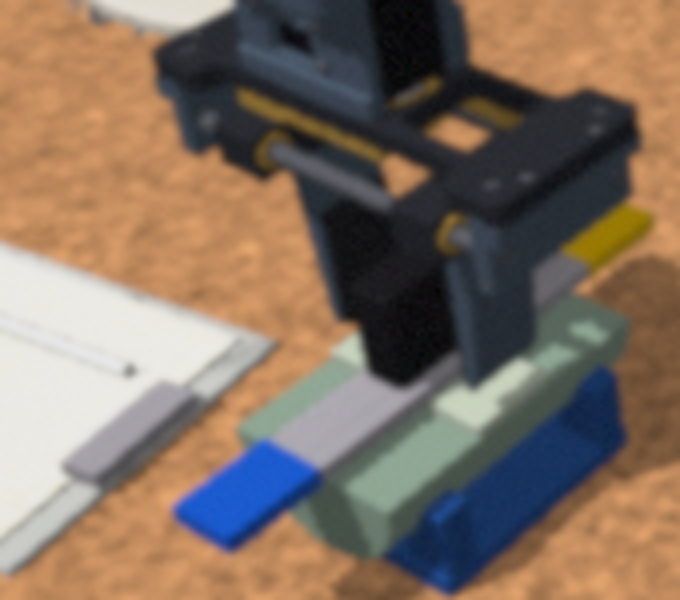

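The bar is released and sits level on the band. I'll raise clear, shut the fingers, and go above the yellow end.

```bash
python3 -m handwheel '[{"jaw":0.7,"dp":[-1,0,0],"delta_rot":[0,0,0]},{"jaw":0.7,"dp":[-2.5,0,0],"delta_rot":[0,0,0]},{"jaw":0.7,"dp":[-3,0,0],"delta_rot":[0,0,0]},{"jaw":0.7,"dp":[-1.5,0,0],"delta_rot":[0,0,0]},{"jaw":0,"dp":[0,0,0],"delta_rot":[0,0,0]},{"jaw":0,"dp":[0,0,0],"delta_rot":[0,0,0]}]'
python3 - <<'E'
from h import *
a=np.radians(102);p=np.array([.495,-.203])+.098*np.array([np.cos(a),np.sin(a)])
print(p);go([*p,.085],12)
import cv2
a=robot.get_image('scene')[:,:,::-1]
b=robot.get_image('top')[:,:,::-1]
cv2.imwrite("pics/scene7.png",cv2.resize(a[140:290,90:260],None,fx=4,fy=4,interpolation=cv2.INTER_CUBIC))
cv2.imwrite("pics/top7.png",cv2.resize(b[180:280,340:480],None,fx=5,fy=5,interpolation=cv2.INTER_CUBIC))
E
```

```text
time_s: 13.1
ee_pos: [0.4943, -0.2026, 0.1568]
tcp_rot: [-2.26, 1.57, 2.662]
contact_force: [-0.2, 0.4, 0.2]
gripper_width: 0.047
[ 0.47462465 -0.10714154]
t 13.1 tcp [ 0.4943 -0.2026  0.1568] q6 -0.71 F [-0.2  0.4  0.2] w 0.047
turn deg (tool) [ 0.  -0.   0.1] then shift cm (tool) [ 7.18  0.06 -9.75]
shift without turning [ 7.19  0.07 -9.74]
```

View pics/scene7.png

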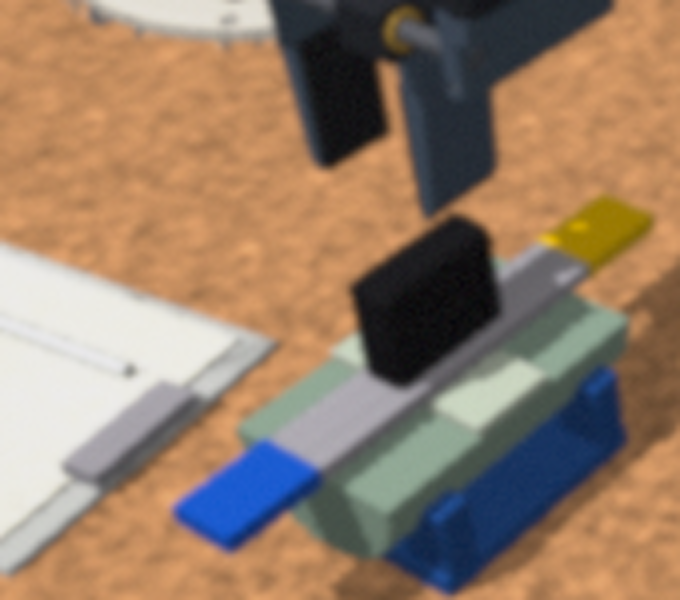

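View pics/top7.png

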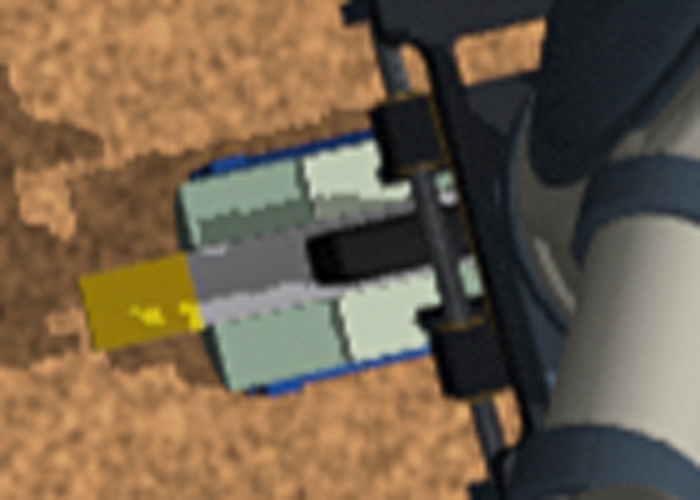

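```bash
python3 - <<'E'
from h import *
rect(unproj('scene',crop([(653,213),(605,196),(175,510),(230,541)],4,(90,140)),.071),'bar scene')
Y=unproj('top',crop([(80,280),(97,350)],5,(340,180)),.071);print(Y.mean(0))
E
python3 -m handwheel '[{"jaw":0,"dp":[0,0,-1],"delta_rot":[0,0,0]},{"jaw":0,"dp":[0,0.1,-3],"delta_rot":[0,0,0]},{"jaw":0,"dp":[0,0,-3],"delta_rot":[0,0,0]},{"jaw":0,"dp":[1,0,-2],"delta_rot":[0,0,0]},{"jaw":0,"dp":[3,0,-0.75],"delta_rot":[0,0,0]},{"jaw":0,"dp":[3,0,0],"delta_rot":[0,0,0]},{"jaw":0,"dp":[0,0,0],"delta_rot":[0,0,0]},{"jaw":0,"dp":[0,0,0],"delta_rot":[0,0,0]},{"jaw":0,"dp":[0,0,0],"delta_rot":[0,0,0]}]'
python3 - <<'E'
from h import *
go([.4746,-.1071,.072],12)
import cv2
a=robot.get_image('scene')[:,:,::-1]
cv2.imwrite("pics/scene8.png",cv2.resize(a[140:290,90:260],None,fx=4,fy=4,interpolation=cv2.INTER_CUBIC))
E
```

```text
bar scene ctr [ 0.4965 -0.2019  0.071 ] sides mm [np.float64(26.4), np.float64(239.7), np.float64(28.9), np.float64(241.0)] edge dirs deg [np.float64(-163.6), np.float64(-78.0), np.float64(13.6), np.float64(102.6)]
[ 0.46932437 -0.08530506  0.071     ]
time_s: 14.32
ee_pos: [0.476, -0.1075, 0.0885]
tcp_rot: [1.009, 1.569, -0.353]
contact_force: [-0.3, 0.2, 0.5]
gripper_width: 0.0002
t 14.325 tcp [ 0.476  -0.1075  0.0885] q6 -0.55 F [-0.3  0.2  0.5] w 0.0002
turn deg (tool) [ 0.   0.1 -0.1] then shift cm (tool) [ 1.65 -0.13 -0.07]
shift without turning [ 1.65 -0.13 -0.07]
```

View pics/scene8.png

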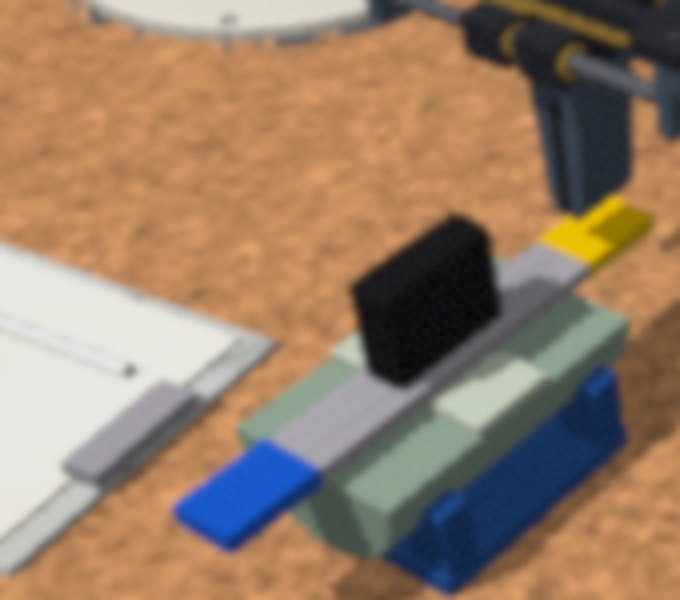

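The bar's measured centre is (0.4965, -0.202), within 2 mm of the core's, and it is aligned to about 0.5°. Now the yellow press.

```bash
python3 -m handwheel '[{"jaw":0,"dp":[0.7,-0.1,-0.05],"delta_rot":[0,0,0]},{"jaw":0,"dp":[0.5,0,0],"delta_rot":[0,0,0]},{"jaw":0,"dp":[0.2,0,0],"delta_rot":[0,0,0]},{"jaw":0,"dp":[0.1,0,0],"delta_rot":[0,0,0]},{"jaw":0,"dp":[0.1,0,0],"delta_rot":[0,0,0]},{"jaw":0,"dp":[0.1,0,0],"delta_rot":[0,0,0]},{"jaw":0,"dp":[0,0,0],"delta_rot":[0,0,0]}]'
python3 -m handwheel '[{"jaw":0,"dp":[0.1,0,0],"delta_rot":[0,0,0]},{"jaw":0,"dp":[0.1,0,0],"delta_rot":[0,0,0]},{"jaw":0,"dp":[0.1,0,0],"delta_rot":[0,0,0]},{"jaw":0,"dp":[0.1,0,0],"delta_rot":[0,0,0]},{"jaw":0,"dp":[0,0,0],"delta_rot":[0,0,0]}]'
```

```text
time_s: 15.25
ee_pos: [0.4744, -0.1069, 0.0706]
tcp_rot: [1.998, 1.571, 0.637]
contact_force: [-0.8, 0.4, 0.4]
gripper_width: 0.0009
time_s: 15.88
ee_pos: [0.4743, -0.107, 0.0665]
tcp_rot: [-2.042, 1.571, 2.88]
contact_force: [0.0, 0.5, 2.0]
gripper_width: 0.0009
```

```bash
python3 -m handwheel '[{"jaw":0,"dp":[0.1,0,0],"delta_rot":[0,0,0]},{"jaw":0,"dp":[0.05,0,0],"delta_rot":[0,0,0]},{"jaw":0,"dp":[0,0,0],"delta_rot":[0,0,0]}]'
python3 -m handwheel '[{"jaw":0,"dp":[0.1,0,0],"delta_rot":[0,0,0]},{"jaw":0,"dp":[0,0,0],"delta_rot":[0,0,0]},{"jaw":0,"dp":[0,0,0],"delta_rot":[0,0,0]}]'
python3 - <<'E'
from h import *
import cv2
a=robot.get_image('scene')[:,:,::-1]
cv2.imwrite("pics/scene9.png",cv2.resize(a[140:290,90:260],None,fx=4,fy=4,interpolation=cv2.INTER_CUBIC))
E
```

```text
time_s: 16.25
ee_pos: [0.4743, -0.107, 0.0651]
tcp_rot: [-1.803, 1.571, 3.119]
contact_force: [-0.0, 1.9, 2.4]
gripper_width: 0.0007
time_s: 16.62
ee_pos: [0.4744, -0.1069, 0.0644]
tcp_rot: [1.185, 1.57, -0.176]
contact_force: [-2.4, 2.5, 11.1]
gripper_width: 0.0005
```

View pics/scene9.png

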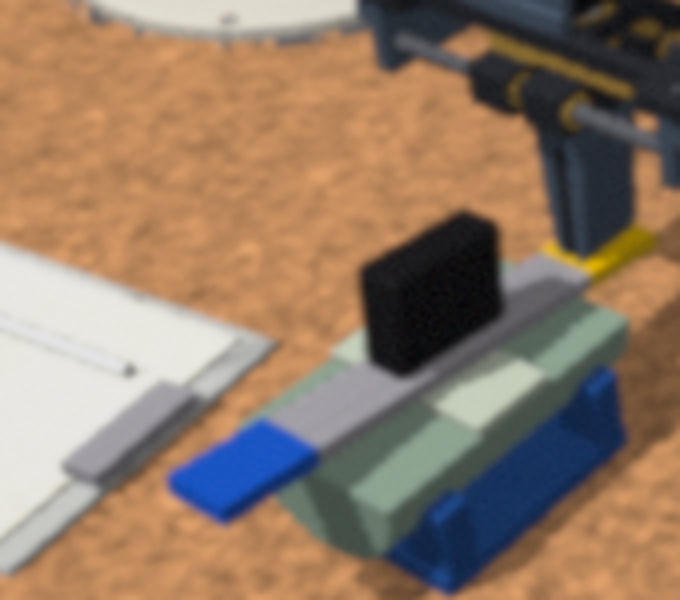

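The bar has rocked over. The blue corner rose from row 512 to about 480, and the force jumped to 11 N at the rim stop. I'll come off slowly.

```bash
python3 -m handwheel '[{"jaw":0,"dp":[-0.1,0,0],"delta_rot":[0,0,0]},{"jaw":0,"dp":[-0.1,0,0],"delta_rot":[0,0,0]},{"jaw":0,"dp":[-0.15,0,0],"delta_rot":[0,0,0]},{"jaw":0,"dp":[-0.15,0,0],"delta_rot":[0,0,0]},{"jaw":0,"dp":[-0.15,0,0],"delta_rot":[0,0,0]},{"jaw":0,"dp":[-0.15,0,0],"delta_rot":[0,0,0]},{"jaw":0,"dp":[-0.5,0,0],"delta_rot":[0,0,0]},{"jaw":0,"dp":[-2,0,0],"delta_rot":[0,0,0]},{"jaw":0,"dp":[-3,0,0],"delta_rot":[0,0,0]},{"jaw":0,"dp":[-3,0,0],"delta_rot":[0,0,0]}]'
python3 - <<'E'
from h import *
import cv2
a=np.radians(102);p=np.array([.495,-.203])-.098*np.array([np.cos(a),np.sin(a)])
print(p);go([*p,.085],12)
a=robot.get_image('scene')[:,:,::-1]
cv2.imwrite("pics/scene10.png",cv2.resize(a[140:290,90:260],None,fx=4,fy=4,interpolation=cv2.INTER_CUBIC))
E
```

```text
time_s: 17.92
ee_pos: [0.4741, -0.1069, 0.1582]
tcp_rot: [-2.202, 1.57, 2.72]
contact_force: [0.8, 0.1, 0.3]
gripper_width: 0.0004
[ 0.51537535 -0.29885846]
t 17.925 tcp [ 0.4741 -0.1069  0.1582] q6 -0.55 F [0.8 0.1 0.3] w 0.0004
turn deg (tool) [ 0. -0.  0.] then shift cm (tool) [ 7.32  0.04 19.64]
shift without turning [ 7.32  0.04 19.64]
```

View pics/scene10.png

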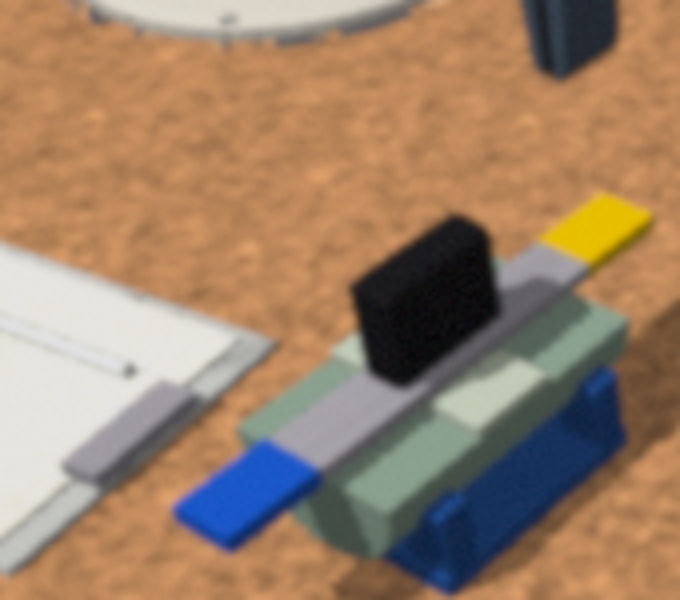

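The bar tipped back to exactly its former place, with the blue corner at (175,512). Moving over to the blue end at a height of about 0.16.

```bash
python3 -m handwheel '[{"jaw":0,"dp":[0,0,2],"delta_rot":[0,0,0]},{"jaw":0,"dp":[0,0,4],"delta_rot":[0,0,0]},{"jaw":0,"dp":[0,0,4.6],"delta_rot":[0,0,0]},{"jaw":0,"dp":[0,0,4],"delta_rot":[0,0,0]},{"jaw":0,"dp":[0,0,3],"delta_rot":[0,0,0]},{"jaw":0,"dp":[0,0,2],"delta_rot":[0,0,0]},{"jaw":0,"dp":[3,0,0],"delta_rot":[0,0,0]},{"jaw":0,"dp":[3,0,0],"delta_rot":[0,0,0]},{"jaw":0,"dp":[0,0,0],"delta_rot":[0,0,0]},{"jaw":0,"dp":[0,0,0],"delta_rot":[0,0,0]}]'
python3 - <<'E'
from h import *
go([.5154,-.2989,.073],12)
import cv2
a=robot.get_image('scene')[:,:,::-1]
cv2.imwrite("pics/scene11.png",cv2.resize(a[140:290,90:260],None,fx=4,fy=4,interpolation=cv2.INTER_CUBIC))
E
```

```text
time_s: 19.23
ee_pos: [0.5154, -0.299, 0.0979]
tcp_rot: [0.739, 1.57, -0.622]
contact_force: [-0.1, -0.0, 0.5]
gripper_width: 0.0003
t 19.225 tcp [ 0.5154 -0.299   0.0979] q6 -0.84 F [-0.1 -0.   0.5] w 0.0003
turn deg (tool) [ 0.  0. -0.] then shift cm (tool) [ 2.49 -0.   -0.01]
shift without turning [ 2.49 -0.   -0.01]
```

View pics/scene11.png

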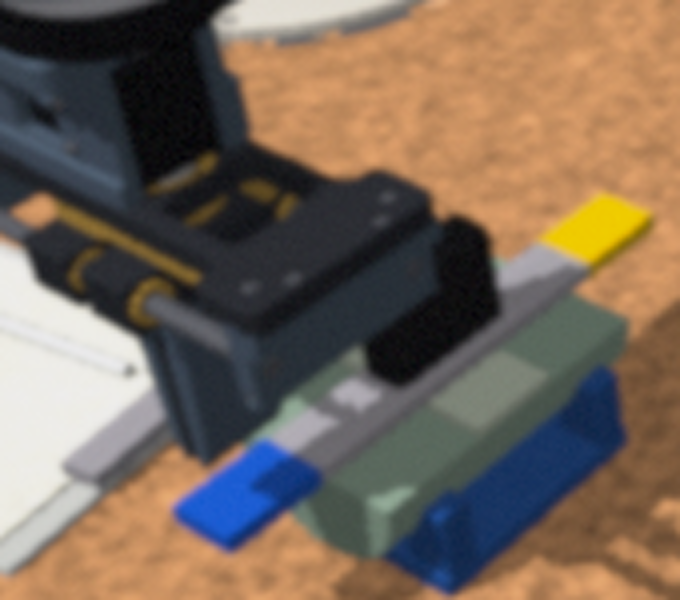

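The fingertip is over the blue patch and the bar hasn't moved. Pressing.

```bash
python3 -m handwheel '[{"jaw":0,"dp":[1.2,0,0],"delta_rot":[0,0,0]},{"jaw":0,"dp":[0.9,0,0],"delta_rot":[0,0,0]},{"jaw":0,"dp":[0.2,0,0],"delta_rot":[0,0,0]},{"jaw":0,"dp":[0.1,0,0],"delta_rot":[0,0,0]},{"jaw":0,"dp":[0.1,0,0],"delta_rot":[0,0,0]},{"jaw":0,"dp":[0.1,0,0],"delta_rot":[0,0,0]},{"jaw":0,"dp":[0.1,0,0],"delta_rot":[0,0,0]},{"jaw":0,"dp":[0.1,0,0],"delta_rot":[0,0,0]},{"jaw":0,"dp":[0.1,0,0],"delta_rot":[0,0,0]},{"jaw":0,"dp":[0,0,0],"delta_rot":[0,0,0]}]'
python3 -m handwheel '[{"jaw":0,"dp":[0.1,0,0],"delta_rot":[0,0,0]},{"jaw":0,"dp":[0.1,0,0],"delta_rot":[0,0,0]},{"jaw":0,"dp":[0,0,0],"delta_rot":[0,0,0]}]'
```

```text
time_s: 20.52
ee_pos: [0.5151, -0.2987, 0.0681]
tcp_rot: [0.161, 1.571, -1.2]
contact_force: [-0.2, -0.3, 0.8]
gripper_width: 0.0006
time_s: 20.9
ee_pos: [0.5151, -0.2987, 0.0661]
tcp_rot: [-2.348, 1.571, 2.574]
contact_force: [-0.3, -0.3, 0.7]
gripper_width: 0.0004
```

```bash
python3 -m handwheel '[{"jaw":0,"dp":[0.1,0,0],"delta_rot":[0,0,0]},{"jaw":0,"dp":[0.05,0,0],"delta_rot":[0,0,0]},{"jaw":0,"dp":[0,0,0],"delta_rot":[0,0,0]}]'
python3 -m handwheel '[{"jaw":0,"dp":[0.1,0,0],"delta_rot":[0,0,0]},{"jaw":0,"dp":[0,0,0],"delta_rot":[0,0,0]},{"jaw":0,"dp":[0,0,0],"delta_rot":[0,0,0]}]'
python3 - <<'E'
from h import *
import cv2
a=robot.get_image('scene')[:,:,::-1]
cv2.imwrite("pics/scene12.png",cv2.resize(a[140:290,90:260],None,fx=4,fy=4,interpolation=cv2.INTER_CUBIC))
E
```

```text
time_s: 21.28
ee_pos: [0.5152, -0.2988, 0.0648]
tcp_rot: [0.71, 1.571, -0.651]
contact_force: [-0.7, 0.0, 6.9]
gripper_width: 0.0003
time_s: 21.65
ee_pos: [0.5153, -0.2988, 0.0644]
tcp_rot: [0.765, 1.57, -0.596]
contact_force: [-2.8, 1.0, 15.6]
gripper_width: 0.0002
```

View pics/scene12.png

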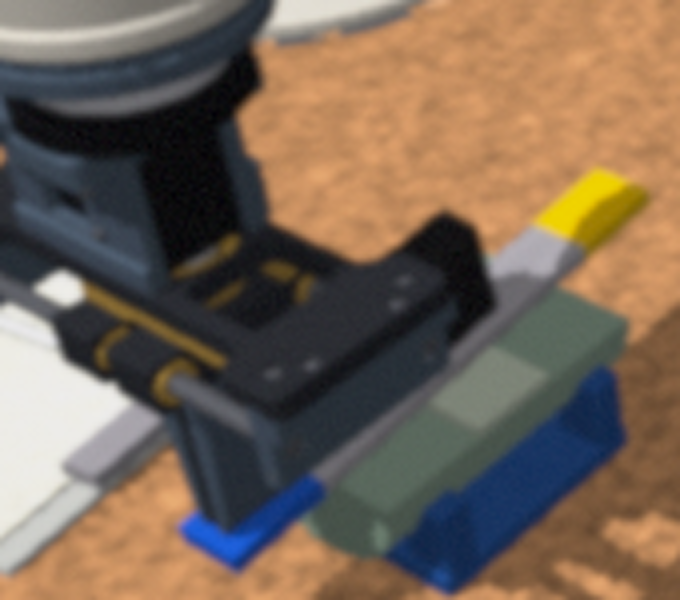

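The bar rocked over to blue. The yellow end rose from row 196 to about 170, and the force reached 15.6 N at the stop. I'll come off slowly, back well away and look.

```bash
python3 -m handwheel '[{"jaw":0,"dp":[-0.1,0,0],"delta_rot":[0,0,0]},{"jaw":0,"dp":[-0.1,0,0],"delta_rot":[0,0,0]},{"jaw":0,"dp":[-0.15,0,0],"delta_rot":[0,0,0]},{"jaw":0,"dp":[-0.15,0,0],"delta_rot":[0,0,0]},{"jaw":0,"dp":[-0.15,0,0],"delta_rot":[0,0,0]},{"jaw":0,"dp":[-0.15,0,0],"delta_rot":[0,0,0]},{"jaw":0,"dp":[-0.5,0,0],"delta_rot":[0,0,0]},{"jaw":0,"dp":[-2,0,0],"delta_rot":[0,0,0]},{"jaw":0,"dp":[-4,0,0],"delta_rot":[0,0,0]},{"jaw":0,"dp":[-4,0,0],"delta_rot":[0,0,0]}]'
python3 -m handwheel '[{"jaw":0,"dp":[-4,0,0],"delta_rot":[0,0,0]},{"jaw":0,"dp":[0,0,-4],"delta_rot":[0,0,0]},{"jaw":0,"dp":[0,0,-4],"delta_rot":[0,0,0]},{"jaw":0,"dp":[0,0,-5],"delta_rot":[0,0,0]},{"jaw":0,"dp":[0,0,-5],"delta_rot":[0,0,0]},{"jaw":0,"dp":[0,0,-5],"delta_rot":[0,0,0]},{"jaw":0,"dp":[0,0,-5],"delta_rot":[0,0,0]},{"jaw":0,"dp":[0,0,-5],"delta_rot":[0,0,0]},{"jaw":0,"dp":[0,0,-4],"delta_rot":[0,0,0]},{"jaw":0,"dp":[0,0,-2],"delta_rot":[0,0,0]}]'
python3 -m handwheel '[{"jaw":0,"dp":[0,0,0],"delta_rot":[0,0,0]},{"jaw":0,"dp":[0,0,0],"delta_rot":[0,0,0]},{"jaw":0,"dp":[0,0,0],"delta_rot":[0,0,0]}]'
python3 - <<'E'
from h import *
import cv2
a=robot.get_image('scene')[:,:,::-1]
b=robot.get_image('top')[:,:,::-1]
cv2.imwrite("pics/scene13.png",cv2.resize(a[140:290,90:260],None,fx=4,fy=4,interpolation=cv2.INTER_CUBIC))
cv2.imwrite("pics/top13.png",cv2.resize(b[180:280,340:480],None,fx=5,fy=5,interpolation=cv2.INTER_CUBIC))
E
```

```text
time_s: 22.95
ee_pos: [0.5149, -0.2986, 0.1779]
tcp_rot: [-2.313, 1.57, 2.609]
contact_force: [0.4, -0.7, -0.1]
gripper_width: 0.0002
time_s: 24.2
ee_pos: [0.4332, 0.0845, 0.217]
tcp_rot: [1.98, 1.571, 0.621]
contact_force: [0.4, -0.5, 0.6]
gripper_width: 0.0002
time_s: 24.58
ee_pos: [0.4342, 0.082, 0.2167]
tcp_rot: [0.463, 1.571, -0.899]
contact_force: [0.3, 0.5, 0.3]
gripper_width: 0.0005
```

View pics/scene13.png

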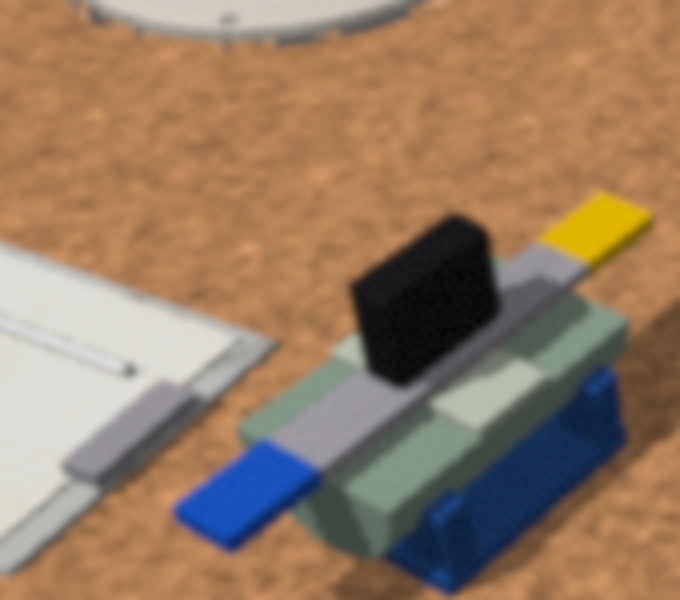

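View pics/top13.png

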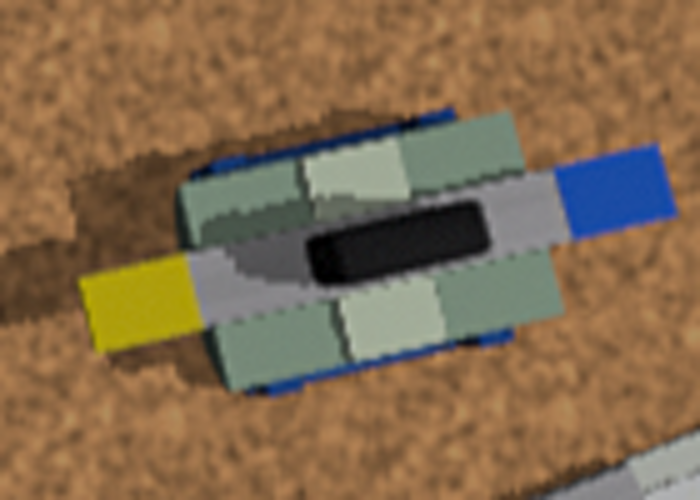

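Run:
```python
from h import *
rect(unproj('top',crop([(80,279),(98,353),(677,214),(659,144)],5,(340,180)),.071),'bar')
rect(unproj('top',crop([(180,184),(517,112),(563,314),(231,390)],5,(340,180)),.058),'face')
print(robot.read_state()['qvel'])
robot.finish_job()
```

```text
bar ctr [ 0.4941 -0.2027  0.071 ] sides mm [np.float64(29.9), np.float64(239.4), np.float64(28.7), np.float64(240.1)] edge dirs deg [np.float64(-168.1), np.float64(-77.7), np.float64(10.5), np.float64(102.0)]
face ctr [ 0.4938 -0.2033  0.058 ] sides mm [np.float64(142.0), np.float64(83.5), np.float64(138.5), np.float64(84.9)] edge dirs deg [np.float64(-79.0), np.float64(-170.6), np.float64(101.6), np.float64(11.7)]
[ 0.00343351 -0.00101646  0.00272281  0.00116415 -0.00099184  0.00238388]
the job is handed in; nothing more can be done
```

I gripped the straightedge by its black grip, set it level on the raised band of the grey-green core and let go. I then pressed the yellow end until the bar rocked onto the rim (11 N at the stop), came off so it tipped back level, and did the same at the blue end (15.6 N). Then I backed the arm well clear and handed the job in at about 24.7 s.

**Final check:** the last top view puts the bar's centre within 1 mm of the core face's centre and its direction within about 1° of the core's. The bar lies level with nothing touching it.

**Checks that disagreed:** the scene camera reads positions about 1–2 mm further out in x than the top camera, for both the bar and the core. One scene measurement of the bar, taken while it hung over the core, was about 4 mm off; the gripper partly hid that end, so I discounted it. On the blue press the wrist force read only about 0.7 N before the stop, below the expected 1–3 N, but the pictures show the bar rocked fully over.

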